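# Feel for the release notch of the transport chest

### The job

The transport chest's lid is locked: touch the top of the orange block at the end of its front edge with a fingertip, then feel your way from there along the top of the grey edge to the notch, and gently press the pad inside the notch fully down so that the lid comes ajar and stays so, then take the hand away. Do not touch the lid itself, and leave the box on the lid and everything else standing about where it is; nothing is to be picked up.

Things in the scene. Friction and masses are not known exactly. Their poses are not given: they have to be found in the camera images.
- chest: White insulated transport chest standing fixed and rigid on the bench, 300 mm deep (its x), 460 mm wide (its y), 140 mm high. Origin under its centre at bench height; x points to the back (hinge side), y along the front edge towards the orange block, z up. The front edge, at x = -127.5 mm, bears one notch whose middle lies anywhere from y = -60 to +60 mm, different each time.
- edge_mid (a point): Middle of the top of the chest's front edge, at (-127.5, 0, 140) mm in the chest's frame, axes as the chest's. The edge is a rigid grey bar 43 mm deep with a flat top, bare from y = -110 to +110 mm; blocks cover its ends (orange at +y, grey at -y). The notch is 50 mm long along y, cuts through the bar's whole depth, open to front and top, with the dark grey release pad inside.
- end_block: Orange block on the +y end of the front edge, 47 mm deep (x), 120 mm long (y), its top 142 mm above the bench, i.e. 2 mm above the edge; rigid, part of the chest. Its origin is at (-127.5, 170, 108) mm in the chest's frame, 34 mm under the middle of its top; axes as the chest's.
- release (a joint): Travel of the dark grey release pad in the notch, in m: 0 = up, 0.008 = fully down. The pad forms the floor of the notch over its whole length; its flat top is 10 mm below the top of the edge when up and 18 mm below when down. It slides straight down against about 11 to 16 N, has no return spring and stays where it is left. It lifts the lid as it goes down.
- lid: White ribbed lid of the chest, 176 mm deep, 394 mm wide, 29 mm thick, its top level with the edge (140 mm) when shut, hinged along its back. Origin on its hinge line, at (80, 0, 110) mm in the chest's frame; its front is at x = -98 mm, 8 mm behind the front bar (29 mm behind the bar's middle). Shut its z axis is vertical; with the pad fully down it is tipped up by 0.10 rad (front about 18 mm higher).
- cryobox: small brown cardboard freezer box, 75 x 75 x 50 mm, lying loose on the chest's lid, towards the back; origin under its centre
- amber_bottle: loose amber bottle, 64 mm across, 150 mm tall; origin under its centre
- basket: loose orange slatted basket, 200 x 260 x 85 mm, to the robot's right of the chest; origin under its centre
- jar_a: white jar in the basket, 56 mm across, 80 mm tall; origin under its centre
- jar_b: yellow jar in the basket, 56 mm across, 80 mm tall; origin under its centre
- timer: small white timer, 55 x 70 x 25 mm, lying in front of the chest; origin under its centre
- tape_roll: blue roll, 84 mm across, 24 mm high, lying in front of the chest; origin under its centre
Things that resemble listed ones, but are neither listed nor needed, are in the scene too. What is shaped like the cryobox but black or green is not meant.

How it is judged:
On the way, in this order (a step that is already met when the one before it is completed fails the run):
1. a fingertip touches the orange end block, the pad still up (contact force between the fingers and end_block above 0.5 N and value of joint release below 0.002 m), for 0.1 s.
2. off the block, a fingertip rests or slides on the front edge, the pad still up (contact force between the fingers and chest above 0.5 N and contact force between the fingers and end_block below 0.1 N and value of joint release below 0.0015 m), for 0.15 s.
3. the pad is pressed down by the fingers (value of joint release above 0.0068 m and contact force between the fingers and chest above 0.5 N), for 0.1 s.
At the end, for the whole second after the job is handed in: The release pad is down by more than 6.5 of its 8 mm, the lid stands ajar (tipped by more than 0.075 rad), the box on it is at rest, and every bystander is within 30 mm of where it began (value of joint release above 0.0065 m and angle between lid's own z axis and vertical above 0.075 rad and linear speed of cryobox below 0.02 m/s and distance of each of cryobox, amber_bottle, basket, jar_a, jar_b, timer, tape_roll from where it was at the start of the episode below 0.03 m); the robot touches nothing.
It fails at once if the lid is pushed or lifted directly with the fingers or arm (contact force between any of the fingers, the arm and lid above 3 N).
It fails at once if the chest is pressed with more than 80 N (contact force between the fingers and chest above 80 N).
It fails at once if a bystander is moved by more than 30 mm (lifted, carried or knocked) (distance of any of cryobox, amber_bottle, basket, jar_a, jar_b, timer, tape_roll from where it was at the start of the episode above 0.03 m).
It also fails if it takes over 61 s, if anything falls off the work surface, if the arm or the gripper's body presses on something with over 40 N, if the wrist force passes 120 N, or if a joint passes its speed limit or range.

### The arm

A 6-joint arm with a two-finger parallel gripper is mounted at the origin on the work surface. World frame = base frame: x ahead of the robot, y to its left, z up, the work surface at z = 0. Lengths are in m, angles in rad, forces in N, time in s.
With the tool pointing down it reaches from about 0.425 to 0.95 m from the base axis. Payload 14.7 kg.
Tool frame: the origin (TCP) lies midway between the tips of the shut fingers; the grasp point (between the pads) lies 19 mm behind it; z points along the fingers, y is the direction in which the jaws open and shut (so a half turn about z gives the same grasp; the last joint's range is limited). The gripper opens to 85 mm and grips with 20 to 120 N. Pads are 22 mm wide; open, the fingers measure 114 mm over their backs; the gripper's body (76 mm by 85 mm) begins 54 mm behind the grasp point. The pads swing forward as they close: fully open they stand 13 mm farther back than shut.
Start: joints at [-1.235, 0.48, 1.596, -0, 1.065, -0.047], TCP at [0.243, -0.603, 0.231] pointing down, gripper open.
Joint ranges: [-2.75, 2.75], [-0.82, 2.05], [0.23, 2.67], [-1.56, 4.7], [0.09, 2.69], [-2.92, 2.92]. Speed limits (rad/s): [1.89, 1.89, 2.39, 3.01, 3.01, 3.01].

### API

Orientations are given as [roll, pitch, yaw] about the fixed x, y, z axes, in that order (R = Rz(yaw) Ry(pitch) Rx(roll)).
In Python, from rig import ctrl gives the robot as it stands.
- The arm moves only by the tool servo_tool, never from a script. Its argument "moves" is a list that holds one entry, the list of rows, each a list of 7 numbers: the shift along the tool's x, y, z in cm, then the turn, a rotation vector about the tool's x, y, z in degrees, then the finger opening in cm, from 0 to 8.54. In form: [[[tx, ty, tz, ax, ay, az, fingers], ...]]. A call has exactly 5 rows; each row shifts and turns the commanded pose from where the row before left it, along the tool's axes as they then stand; what a row does not reach is not made up. A row lasts 1/10 s, in which the tool goes at most 50 mm and 8.59 degrees, less where a joint would pass 70% of its speed; a pose out of reach is approached as far as the arm can. A call with a gripper value outside its range is refused whole. The fingers move at their own pace and stop on an object; "force" is the grip in N (left out, the last holds). Time passes only in rows, so rows that do not move let the fingers close, or fill a call up. It gives the time, the measured TCP pose, the force and the opening at its end, in the units of the state.
- ctrl.sense(): the state, without advancing time (a new reading comes with each control period).
- ctrl.read_camera(name): name is "scene" or "top"; returns the picture (384x512x3 uint8, red, green, blue); there is no depth.
- ctrl.get_calibration(name): a dict with "fx", "fy", "cx", "cy" (pixels), "R" (3x3) and "t" (3): a world point X has camera coordinates R X + t. Camera axes: x right, y down, z forward; pixel columns grow to the right and rows downward; lengths in m; the calibration is good to about 2 mm. A picture is of the moment at which its call begins. get_calibration takes no time and is no camera call.
- ctrl.finish_job(): hands the job in, once; it reports no verdict.
The state is a dict: "t": time; "joints": joint angles; "dq": joint speeds; "tau": joint torques, N m; "position": TCP position; "ee_rot": TCP orientation; "ft_force": force on the tool from outside, world axes, zero at the start; "moment": the same for the moment, N m; "opening": finger opening in m.
Only numpy, scipy, OpenCV 4.12 (cv2) and the standard library are available. Lean on these libraries where they do the work, as an engineer would, in place of code of your own. Each camera call takes 0.05 s, during which the arm holds its last target.

## Working session

There is one attempt and no reset: what is moved stays moved. The work goes in short steps, Python scripts to look and compute and a tool call to move; the robot and the scene stay as the last step left them, time stands still between calls to the robot, and variables do not carry over. Pictures are saved under pics/ and viewed, and the job is handed in when it is done.

Besides the shell and the picture viewer there is one more tool, called by a JSON object that holds its "op" and its "data". servo_tool: Moves the arm, as the interface text tells. Its arguments: {"type":"object","properties":{"moves":{"type":"array"},"force":{"type":"number"}},"required":["moves"]}

```bash
ls; mkdir -p pics; python3 - <<'E'
from rig import ctrl
import cv2,json
for n in("scene","top"):
    im=ctrl.read_camera(n); cv2.imwrite(f"pics/{n}0.png",im[:,:,::-1]); 
    c=ctrl.get_calibration(n); print(n,{k:(v if not hasattr(v,'tolist') else v.tolist()) for k,v in c.items()})
print(ctrl.sense())
E
```

```text
pics
scene {'fx': 445.0655161166126, 'fy': 445.0655161166126, 'cx': 263.78719741343093, 'cy': 191.0271107129348, 'R': [[0.44094075912867975, 0.897528429658648, 0.0037369631393603924], [0.6704783543338013, -0.32662118144728536, -0.6661661806184828], [-0.5966825146666032, 0.2962453742836514, -0.7457939761802037]], 't': [-0.17273737753718857, -0.27912158209135357, 1.7614565216757574]}
top {'fx': 426.7597189507756, 'fy': 426.7597189507756, 'cx': 250.74728302686026, 'cy': 184.48886135217717, 'R': [[-0.013367622842637598, -0.9997409667311308, -0.018420263272835143], [-0.9919706530936376, 0.015576166890260751, -0.12550540397125587], [0.1257598109911047, 0.016594651683910385, -0.9919219160170678]], 't': [-0.047519337898092685, 0.507366120754325, 1.6251093597829622]}
{'t': 0.1, 'joints': array([-1.23459789e+00,  4.80769601e-01,  1.59681527e+00, -3.63883845e-06,
        1.06512041e+00, -4.66141642e-02]), 'dq': array([ 0.00058332, -0.00131569, -0.00132502, -0.00026827,  0.00098857,
        0.00149443]), 'tau': array([ 1.79783725e-03, -9.52254009e+01, -4.31040466e+01, -8.45987847e-05,
        5.23634342e-03, -6.15885668e-06]), 'position': array([ 0.24267945, -0.60258842,  0.23073462]), 'ee_rot': array([-3.14048108e+00, -4.86674821e-05,  3.82814342e-01]), 'ft_force': array([ 0.81176661, -0.2337387 , -0.84335032]), 'moment': array([0.03524876, 0.09654919, 0.03297472]), 'opening': 0.08531802028411124}
```

View pics/scene0.png

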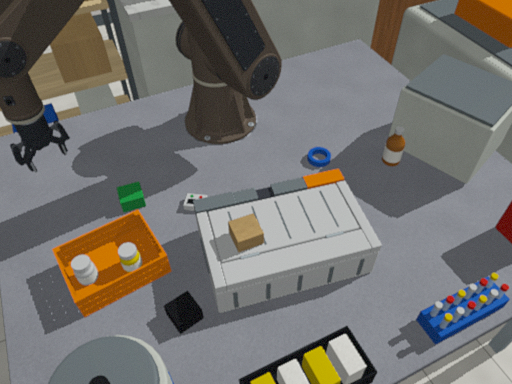

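View pics/top0.png

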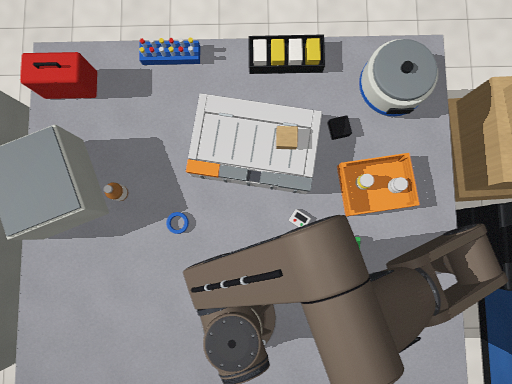

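```bash
python3 - <<'E'
import cv2,numpy as np
a=cv2.imread("pics/scene0.png")[160:225,180:360]; b=cv2.imread("pics/top0.png")[145:205,175:325]
a=cv2.resize(a,(720,260),interpolation=cv2.INTER_CUBIC);b=cv2.resize(b,(720,288),interpolation=cv2.INTER_CUBIC)
cv2.imwrite("pics/zoom0.png",np.vstack([a,b]))
E
```

```text
(no output)
```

View pics/zoom0.png

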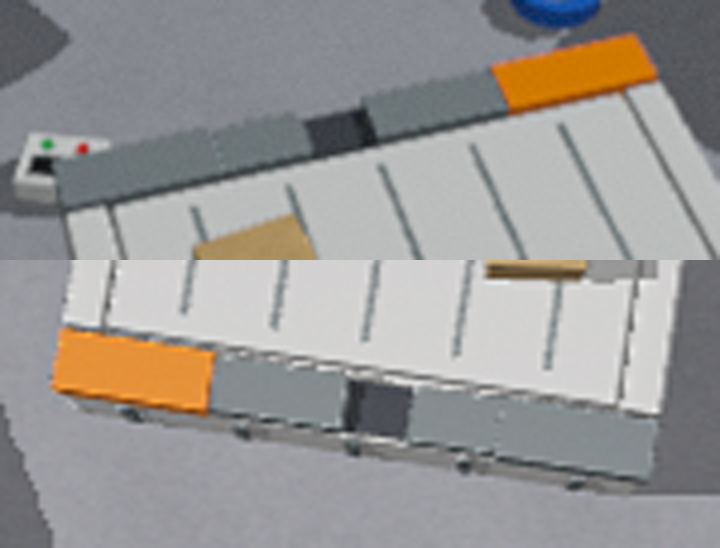

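```bash
cat > h.py <<'E'
import numpy as np
from rig import ctrl
def ray(cam,u,v,z):
    c=ctrl.get_calibration(cam);R=np.array(c['R']);t=np.array(c['t'])
    d=R.T@np.array([(u-c['cx'])/c['fx'],(v-c['cy'])/c['fy'],1]);o=-R.T@t
    return o+d*(z-o[2])/d[2]
zt=lambda x,y:(175+(x+.5)/4.8-.5,145+(y-260+.5)/4.8-.5)
zs=lambda x,y:(180+(x+.5)/4-.5,160+(y+.5)/4-.5)
E
python3 - <<'E'
from h import *
import cv2
print("orange: outer-back, inner-back, inner-front, outer-front")
for n,f,p in(("top",zt,[(62,329),(215,351),(210,413),(53,388)]),("scene",zs,[(658,75),(508,111),(492,67),(636,34)])):
    P=np.array([ray(n,*f(*q),.142)for q in p]);print(n,P[:,:2].round(4).tolist(),P.mean(0).round(4))
    im=cv2.imread(f"pics/{n}0.png");h=cv2.cvtColor(im,cv2.COLOR_BGR2HSV)
    m=cv2.inRange(h,(8,170,190),(22,255,255));k,l,s,c=cv2.connectedComponentsWithStats(m)
    for i in range(1,k):
        if s[i,4]>150:
            w=ray(n,*c[i],.142); ys,xs=np.where(l==i);Q=np.array([ray(n,x,y,.142)[:2]for x,y in zip(xs,ys)],np.float32)
            print(s[i],w.round(4),cv2.minAreaRect(Q))
print("notch: top pts; grey end far")
# notch rim: top view corners at block side (z .14)
for n,f,p in(("top",zt,[(346,380),(343,430),(413,388),(409,440),(660,413),(655,477)]),("scene",zs,[(362,97),(376,143),(305,118),(314,158),(53,162),(66,208)])):
    print(n,np.array([ray(n,*f(*q),.14)[:2]for q in p]).round(4).tolist())
E
```

```text
orange: outer-back, inner-back, inner-front, outer-front
top [[0.5903, 0.1733], [0.5714, 0.0566], [0.5238, 0.0606], [0.5449, 0.18]] [0.5576 0.1176 0.142 ]
[ 339  153   80   63 2017] [ 0.4796 -0.5346  0.142 ] ((0.4883343577384949, -0.5123507976531982), (0.1925349086523056, 0.2640817165374756), 7.594001770019531)
[186 159  34  17 393] [0.5581 0.1184 0.142 ] ((0.5582864880561829, 0.11839814484119415), (0.1151234582066536, 0.04595227539539337), 80.20960235595703)
scene [[0.5861, 0.1771], [0.5682, 0.0557], [0.5233, 0.0673], [0.5414, 0.1858]] [0.5547 0.1215 0.142 ]
[481   0  31  18 283] [-0.0427  1.4695  0.142 ] ((-0.05066976696252823, 1.4438982009887695), (0.13632240891456604, 0.1813485026359558), 43.501060485839844)Traceback (most recent call last):
  File "<stdin>", line 10, in <module>
  File "h.py", line 4, in ray
    c=ctrl.get_calibration(cam);R=np.array(c['R']);t=np.array(c['t'])
ValueError: time passes only in moves, steps and waits
```

```bash
sed -i "s/^def ray/import functools\n@functools.lru_cache\ndef cal(n): return ctrl.get_calibration(n)\ndef ray/; s/c=ctrl.get_calibration(cam)/c=cal(cam)/" h.py
python3 - <<'E'
from h import *
import cv2
n="scene"
im=cv2.imread(f"pics/{n}0.png");h=cv2.cvtColor(im,cv2.COLOR_BGR2HSV)
m=cv2.inRange(h,(8,170,190),(22,255,255));k,l,s,c=cv2.connectedComponentsWithStats(m)
for i in range(1,k):
    if 150<s[i,4]<1500:
        w=ray(n,*c[i],.142); ys,xs=np.where(l==i);Q=np.array([ray(n,x,y,.142)[:2]for x,y in zip(xs,ys)],np.float32)
        print(s[i],w.round(4),cv2.minAreaRect(Q))
for n,f,p in(("top",zt,[(346,380),(343,430),(413,388),(409,440),(660,413),(655,477)]),("scene",zs,[(362,97),(376,143),(305,118),(314,158),(53,162),(66,208)])):
    print(n,np.array([ray(n,*f(*q),.14)[:2]for q in p]).round(4).tolist())
E
```

```text
[481   0  31  18 283] [-0.0427  1.4695  0.142 ] ((-0.05066976696252823, 1.4438982009887695), (0.13632240891456604, 0.1813485026359558), 43.501060485839844)
[303 169  40  18 392] [0.5539 0.1207 0.142 ] ((0.5540209412574768, 0.12170645594596863), (0.11715476959943771, 0.04285859689116478), 80.24571228027344)
[ 53 210 113  92 742] [ 0.5789 -0.5676  0.142 ] ((0.5392040014266968, -0.5298097729682922), (0.18740448355674744, 0.24464647471904755), 7.817910194396973)
[ 86 242  34  29 563] [ 0.5469 -0.5427  0.142 ] ((0.5479946136474609, -0.5430107712745667), (0.07054874300956726, 0.07627267390489578), 7.372494220733643)
top [[0.5477, -0.0426], [0.5095, -0.0399], [0.5408, -0.0934], [0.5011, -0.0897], [0.5186, -0.2795], [0.4701, -0.2742]]
scene [[0.506, -0.0354], [0.5517, -0.0468], [0.5064, -0.0832], [0.5449, -0.0943], [0.4648, -0.2673], [0.5097, -0.274]]
```

The pictures show the orange block at top-image pixels (186–220, 159–176) and scene-image pixels (303–343, 169–187). The dark notch is near (254, 176) in the top view and (265, 192) in the scene view.

From these, the block centre is about (0.556, 0.120) and the chest is yawed about -9.5°. The notch middle is about (0.526, -0.066), which is y ≈ -18 mm in the chest frame.

I'll shut the fingers and align the tool first, then travel across.

{"op": "servo_tool", "data": {"moves": [[[0,0,0,0,0,7.85,0],[0,0,0,0,0,7.85,0],[0,0,0,0,0,7.85,0],[0,0,0,0,0,7.85,0],[0,0,0,0,0,0,0]]], "force": 60}}

```text
t: 0.6
position: [0.2427, -0.6027, 0.231]
ee_rot: [-3.141, 0.0, -0.168]
ft_force: [-0.5, -0.0, 0.1]
opening: 0.0125
```

{"op": "servo_tool", "data": {"moves": [[[1,-4,0,0,0,0,0],[1,-4,0,0,0,0,0],[1,-4,0,0,0,0,0],[1,-4,0,0,0,0,0],[1,-4,0,0,0,0,0]]]}}

```text
t: 1.1
position: [0.3253, -0.4123, 0.2312]
ee_rot: [-3.141, 0.0, -0.161]
ft_force: [0.3, -0.3, 0.0]
opening: -0.0004
```

{"op": "servo_tool", "data": {"moves": [[[1,-4,0,0,0,0,0],[1,-4,0,0,0,0,0],[1,-4,0,0,0,0,0],[1,-4,0,0,0,0,0],[1,-4,0,0,0,0,0]]]}}

```text
t: 1.6
position: [0.4076, -0.2233, 0.2313]
ee_rot: [3.142, -0.0, -0.161]
ft_force: [0.7, 0.1, 0.3]
opening: 0.0002
```

{"op": "servo_tool", "data": {"moves": [[[1,-4,0,0,0,0,0],[1,-4,0,0,0,0,0],[1,-4,0,0,0,0,0],[1,-4,0,0,0,0,0],[0,0,0,0,0,0,0]]]}}

```text
t: 2.1
position: [0.4744, -0.0699, 0.2313]
ee_rot: [-3.141, -0.001, -0.157]
ft_force: [0.4, 0.1, 0.4]
opening: -0.0002
```

{"op": "servo_tool", "data": {"moves": [[[1,-3.14,0,0,0,0.5,0],[1,-3.14,0,0,0,0,0],[1,-3.14,0.5,0,0,0,0],[1,-3.14,1,0,0,0,0],[1,-3.14,1,0,0,0,0]]]}}

```text
t: 2.6
position: [0.5497, 0.0732, 0.206]
ee_rot: [3.142, -0.0, -0.17]
ft_force: [0.8, -0.3, 0.3]
opening: -0.0003
```

{"op": "servo_tool", "data": {"moves": [[[0,0,1,0,0,0,0],[0,0,1,0,0,0,0],[0,0,1,0,0,0,0],[0,0,0.5,0,0,0,0],[0,0,0,0,0,0,0]]]}}

```text
t: 3.1
position: [0.5485, 0.0717, 0.1706]
ee_rot: [3.141, 0.001, -0.174]
ft_force: [0.1, 0.3, -0.7]
opening: 0.0
```

```bash
python3 - <<'E'
from h import *
import cv2
a=ctrl.read_camera("scene")[100:240,160:380,::-1];b=ctrl.read_camera("top")[100:220,150:340,::-1]
cv2.imwrite("pics/z1.png",np.vstack([cv2.resize(a,(560,356)),cv2.resize(b,(380,240)) if 0 else cv2.copyMakeBorder(cv2.resize(b,(380,240)),0,0,0,180,0)]))
s=ctrl.sense();print(s['position'],s['ee_rot'],s['ft_force'],s['t'])
E
```

```text
[0.5491999  0.07197642 0.17153453] [-3.14158530e+00 -1.33801312e-04 -1.74392237e-01] [-0.16510103  0.30123807 -0.00257772] 3.2
```

View pics/z1.png

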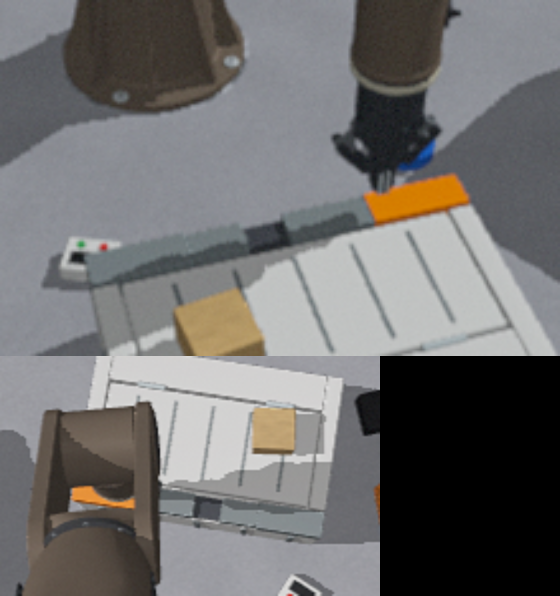

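The closed tip hangs over the inner end of the orange block (scene zoom ≈ (383, 190)), and the gripper is clear of the lid. I'll shift 1 cm onto the block and descend.

{"op": "servo_tool", "data": {"moves": [[[0,-1,0.5,0,0,0,0],[0,0,0.7,0,0,0,0],[0,0,0.7,0,0,0,0],[0,0,0.4,0,0,0,0],[0,0,0,0,0,0,0]]]}}

```text
t: 3.7
position: [0.5504, 0.0823, 0.1475]
ee_rot: [3.141, 0.001, -0.174]
ft_force: [0.0, 0.4, 0.4]
opening: 0.0003
```

{"op": "servo_tool", "data": {"moves": [[[0,0,0.1,0,0,0,0],[0,0,0.1,0,0,0,0],[0,0,0.1,0,0,0,0],[0,0,0.1,0,0,0,0],[0,0,0,0,0,0,0]]]}}

```text
t: 4.2
position: [0.5509, 0.0823, 0.1443]
ee_rot: [3.142, 0.0, -0.174]
ft_force: [-0.8, -0.6, -0.8]
opening: 0.0002
```

{"op": "servo_tool", "data": {"moves": [[[0,0,0.1,0,0,0,0],[0,0,0.05,0,0,0,0],[0,0,0.05,0,0,0,0],[0,0,0,0,0,0,0],[0,0,0,0,0,0,0]]]}}

```text
t: 4.7
position: [0.5509, 0.0824, 0.1423]
ee_rot: [-3.142, -0.0, -0.174]
ft_force: [-0.6, 0.6, -0.2]
opening: 0.0002
```

{"op": "servo_tool", "data": {"moves": [[[0,0,0.04,0,0,0,0],[0,0,0.04,0,0,0,0],[0,0,0.02,0,0,0,0],[0,0,0,0,0,0,0],[0,0,0,0,0,0,0]]]}}

```text
t: 5.2
position: [0.5509, 0.0824, 0.142]
ee_rot: [-3.141, -0.0, -0.174]
ft_force: [-4.0, -0.6, 13.1]
opening: -0.0003
```

Contact with the block at z = 0.142, about 13 N. I'll ease off a little and slide off the block.

{"op": "servo_tool", "data": {"moves": [[[0,0,-0.04,0,0,0,0],[0,0.8,0,0,0,0,0],[0,0.8,0,0,0,0,0],[0,0.8,0,0,0,0,0],[0,0,0,0,0,0,0]]]}}

```text
t: 5.7
position: [0.547, 0.0577, 0.142]
ee_rot: [-3.142, -0.001, -0.174]
ft_force: [0.7, -3.0, 4.3]
opening: 0.0003
```

{"op": "servo_tool", "data": {"moves": [[[0,0.8,0,0,0,0,0],[0,0.8,0,0,0,0,0],[0,0.5,0,0,0,0,0],[0,0,0,0,0,0,0],[0,0,0,0,0,0,0]]]}}

```text
t: 6.2
position: [0.5431, 0.0378, 0.1416]
ee_rot: [3.142, 0.0, -0.174]
ft_force: [0.0, 0.6, 0.5]
opening: 0.0
```

{"op": "servo_tool", "data": {"moves": [[[0,0,0.06,0,0,0,0],[0,0,0.06,0,0,0,0],[0,0,0.06,0,0,0,0],[0,0,0.02,0,0,0,0],[0,0,0,0,0,0,0]]]}}

```text
t: 6.7
position: [0.5431, 0.0383, 0.14]
ee_rot: [-3.142, -0.0, -0.174]
ft_force: [-2.7, 0.5, 6.9]
opening: 0.0003
```

{"op": "servo_tool", "data": {"moves": [[[0,1,0,0,0,0,0],[0,1,0,0,0,0,0],[0,1,0,0,0,0,0],[0,1,0,0,0,0,0],[0,1,0,0,0,0,0]]]}}

```text
t: 7.2
position: [0.5348, -0.0114, 0.14]
ee_rot: [-3.141, -0.001, -0.174]
ft_force: [0.2, 4.0, 4.4]
opening: 0.0001
```

{"op": "servo_tool", "data": {"moves": [[[0,0.4,0,0,0,0,0],[0,0.4,0,0,0,0,0],[0,0.4,0,0,0,0,0],[0,0.4,0,0,0,0,0],[0,0.4,0,0,0,0,0]]]}}

```text
t: 7.7
position: [0.5314, -0.0309, 0.14]
ee_rot: [-3.141, -0.001, -0.174]
ft_force: [1.0, 4.4, 5.2]
opening: 0.0004
```

{"op": "servo_tool", "data": {"moves": [[[0,0.1,0,0,0,0,0],[0,0.2,0,0,0,0,0],[0,0.2,0,0,0,0,0],[0,0.2,0,0,0,0,0],[0,0,0,0,0,0,0]]]}}

```text
t: 8.2
position: [0.5302, -0.0379, 0.14]
ee_rot: [-3.141, -0.001, -0.174]
ft_force: [-0.7, 1.5, 6.0]
opening: 0.0002
```

{"op": "servo_tool", "data": {"moves": [[[0,0.1,0,0,0,0,0],[0,0.1,0,0,0,0,0],[0,0.1,0,0,0,0,0],[0,0.1,0,0,0,0,0],[0,0,0,0,0,0,0]]]}}

```text
t: 8.7
position: [0.5295, -0.0417, 0.14]
ee_rot: [-3.141, -0.001, -0.174]
ft_force: [0.6, 3.0, 6.1]
opening: -0.0002
```

{"op": "servo_tool", "data": {"moves": [[[0,0.1,0,0,0,0,0],[0,0.1,0,0,0,0,0],[0,0.1,0,0,0,0,0],[0,0.1,0,0,0,0,0],[0,0,0,0,0,0,0]]]}}

```text
t: 9.2
position: [0.5287, -0.0457, 0.1399]
ee_rot: [-3.141, -0.001, -0.174]
ft_force: [0.1, 2.8, 5.4]
opening: 0.0001
```

{"op": "servo_tool", "data": {"moves": [[[0,0.1,0,0,0,0,0],[0,0.1,0,0,0,0,0],[0,0.1,0,0,0,0,0],[0,0.1,0,0,0,0,0],[0,0,0,0,0,0,0]]]}}

```text
t: 9.7
position: [0.5275, -0.0498, 0.1395]
ee_rot: [3.141, 0.0, -0.174]
ft_force: [-0.2, -0.2, -0.3]
opening: 0.0002
```

{"op": "servo_tool", "data": {"moves": [[[0,0.1,0,0,0,0,0],[0,0.1,0,0,0,0,0],[0,0.1,0,0,0,0,0],[0,0.1,0,0,0,0,0],[0,0,0,0,0,0,0]]]}}

```text
t: 10.2
position: [0.527, -0.0537, 0.1397]
ee_rot: [3.142, 0.0, -0.174]
ft_force: [0.6, -0.1, -0.2]
opening: -0.0001
```

Force dropped to zero at y ≈ -0.048, so the tip is in the notch, as the pictures predicted. I'll move to its middle and go down.

{"op": "servo_tool", "data": {"moves": [[[0,0.3,0,0,0,0,0],[0,0.4,0,0,0,0,0],[0,0.4,0,0,0,0,0],[0,0,0.3,0,0,0,0],[0,0,0.3,0,0,0,0]]]}}

```text
t: 10.7
position: [0.5251, -0.0646, 0.1335]
ee_rot: [-3.142, -0.0, -0.174]
ft_force: [0.5, -0.2, 0.2]
opening: -0.0001
```

{"op": "servo_tool", "data": {"moves": [[[0,0,0.1,0,0,0,0],[0,0,0.1,0,0,0,0],[0,0,0.1,0,0,0,0],[0,0,0.1,0,0,0,0],[0,0,0,0,0,0,0]]]}}

```text
t: 11.2
position: [0.5252, -0.0643, 0.1298]
ee_rot: [-3.142, -0.0, -0.174]
ft_force: [0.2, -0.2, 1.4]
opening: -0.0
```

{"op": "servo_tool", "data": {"moves": [[[0,0,0.1,0,0,0,0],[0,0,0.1,0,0,0,0],[0,0,0.1,0,0,0,0],[0,0,0.1,0,0,0,0],[0,0,0,0,0,0,0]]]}}

```text
t: 11.7
position: [0.5252, -0.0643, 0.126]
ee_rot: [-3.142, -0.0, -0.174]
ft_force: [-2.2, 0.8, 7.6]
opening: 0.0001
```

{"op": "servo_tool", "data": {"moves": [[[0,0,0.1,0,0,0,0],[0,0,0.1,0,0,0,0],[0,0,0.1,0,0,0,0],[0,0,0.1,0,0,0,0],[0,0,0,0,0,0,0]]]}}

```text
t: 12.2
position: [0.5252, -0.0643, 0.122]
ee_rot: [-3.142, -0.0, -0.174]
ft_force: [-2.5, 0.7, 8.8]
opening: 0.0001
```

{"op": "servo_tool", "data": {"moves": [[[0,0,0.05,0,0,0,0],[0,0,0.05,0,0,0,0],[0,0,0.03,0,0,0,0],[0,0,0,0,0,0,0],[0,0,0,0,0,0,0]]]}}

```text
t: 12.7
position: [0.5252, -0.0643, 0.1218]
ee_rot: [-3.142, -0.001, -0.174]
ft_force: [-8.1, 1.6, 31.6]
opening: 0.0003
```

The pad is on its stop: the force rose to about 32 N at z = 0.122. I'll take the hand straight up, then away to the front.

{"op": "servo_tool", "data": {"moves": [[[0,0,-0.2,0,0,0,0],[0,0,-0.5,0,0,0,0],[0,0,-1,0,0,0,0],[0,0,-2,0,0,0,0],[0,0,-3,0,0,0,0]]]}}

```text
t: 13.2
position: [0.5243, -0.0642, 0.1875]
ee_rot: [3.142, 0.002, -0.174]
ft_force: [0.3, 0.6, 0.4]
opening: -0.0001
```

{"op": "servo_tool", "data": {"moves": [[[0,0,-3,0,0,0,0],[0,2,-2,0,0,0,0],[0,4,0,0,0,0,0],[0,4,0,0,0,0,0],[0,4,0,0,0,0,0]]]}}

```text
t: 13.7
position: [0.5006, -0.2036, 0.2384]
ee_rot: [3.141, -0.001, -0.173]
ft_force: [1.3, 0.4, -0.5]
opening: 0.0
```

{"op": "servo_tool", "data": {"moves": [[[0,4,0,0,0,0,0],[0,4,0,0,0,0,0],[0,4,0,0,0,0,0],[0,4,0,0,0,0,0],[0,0,0,0,0,0,0]]]}}

```text
t: 14.2
position: [0.4724, -0.3643, 0.238]
ee_rot: [3.14, -0.001, -0.177]
ft_force: [0.1, 0.6, -0.1]
opening: -0.0003
```

```bash
python3 - <<'E'
from h import *
import cv2
a=ctrl.read_camera("scene")[:,:,::-1];b=ctrl.read_camera("top")[:,:,::-1]
cv2.imwrite("pics/end.png",np.vstack([a[100:340,130:400].repeat(2,0).repeat(2,1)]));cv2.imwrite("pics/endt.png",b)
s=ctrl.sense();print(s['position'],s['ft_force'],s['dq'],s['t'])
E
```

```text
[ 0.47275418 -0.3605675   0.23765473] [-1.05219104  1.66131117  0.45179564] [ 0.0322357  -0.01062466  0.02064702  0.00303079 -0.00439657  0.00751437] 14.3
```

View pics/end.png

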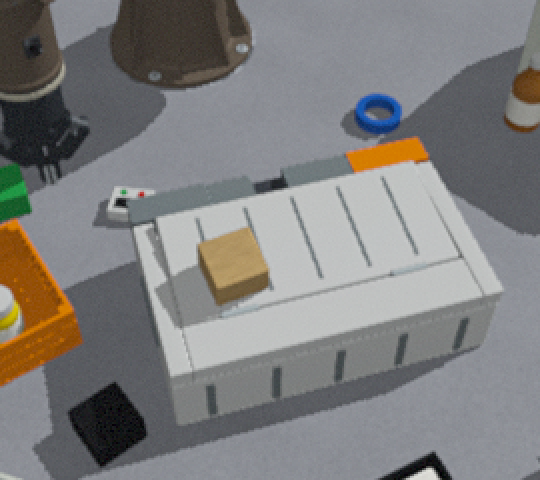

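View pics/endt.png

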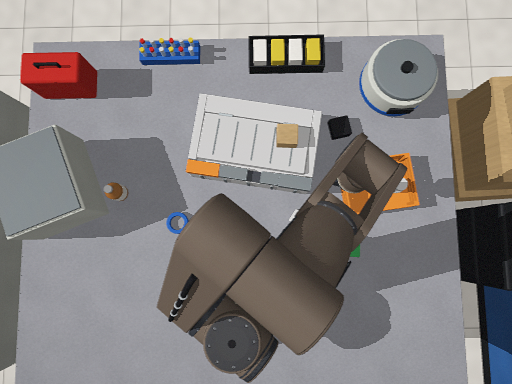

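The lid is ajar: its front now hides part of the bar and notch (scene crop ≈ (270, 185)). The cryobox is at top pixels (287, 135), about 2 px from where it began, which fits it riding up with the lid. The hand is clear, so I'm handing in.

```bash
python3 - <<'E'
from rig import ctrl
print(ctrl.finish_job())
E
```

```text
the job is handed in; nothing more can be done
None
```

The chest lid is ajar and the hand is clear. I handed the job in at about 14 s of the 61 s allowed; no verdict is reported.

**What I did:**
- **Block:** I touched the orange block with the shut fingertips at z = 0.142, at about 13 N.
- **Edge:** I slid off the block and felt along the grey edge at z = 0.140 with about 4–7 N. At y ≈ -0.048 the force dropped to zero, matching the notch position from the pictures.
- **Pad:** I pressed the pad in the middle of the notch from z = 0.130 to 0.122. The force rose to about 32 N at the stop, well under the 80 N limit. Then I lifted straight up and moved away.

**Last checks:**
- The end pictures show the lid standing ajar after the hand left.
- The cryobox is in place, about 2 px from where it began, and the bottle, tape roll and black box look unmoved.
- The arm hid most of the timer and the jars in the last top view. The scene view shows the timer and part of the basket where they were, and I saw no contact with them.
- While pressing, the wrist read about 8–9 N, below the stated 11–16 N. The travel and the hard stop still agree with the pad being fully down.

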